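# Put the serving board and cake server away in their tray

## Robot

A 6-joint arm with a two-finger parallel gripper is mounted at the origin on the work surface. World frame = base frame: x ahead of the robot, y to its left, z up, the work surface at z = 0. Lengths are in m, angles in rad, forces in N, time in s.
With the tool pointing down it reaches from about 0.325 to 0.775 m from the base axis. Payload 9.3 kg.
Tool frame: the origin (TCP) lies on the centre line of the jaws, within the pads' length; the fingertips stand 17 mm ahead of it and the grasp point (between the pads) lies 2 mm behind it (nose_length is the distance from the TCP to the fingertips, in m); z points along the fingers, y is the line along which they close (so a half turn about z gives the same grasp; the last joint's range is limited). The gripper opens to 85 mm and grips with 20 to 120 N. Pads are 22 mm wide; open, the fingers measure 114 mm over their backs; the gripper's body (76 mm by 85 mm) begins 54 mm behind the grasp point. The pads swing forward as they close: fully open they stand 13 mm farther back than shut.
Start: joints at [-1.359, 0.259, 0.021, 1.334, 0, 1.418], TCP at [0.196, -0.514, 0.248] pointing down, gripper open.
Joint ranges: [-3.04, 3.04], [-0.91, 1.82], [-1.04, 1.36], [-1.92, 1.95], [-1.52, 1.45], [-3.14, 3.14]. Speed limits (rad/s): [2.22, 2.22, 2.79, 3.14, 3.14, 3.14].

## Interface

Orientations are given as [roll, pitch, yaw] about the fixed x, y, z axes, in that order (R = Rz(yaw) Ry(pitch) Rx(roll)).
In Python, from workcell import * gives the robot as it stands. The module is installed in compiled form; this text tells all that it offers. Calls block until the motion is done:
- move_pose(position, orientation): joint-space move of the TCP to a pose.
- servo_line(position, vel=0.15, orientation=None): straight line of the TCP; orientation=None keeps the orientation; vel is the mean speed in m/s.
- movej(angles): joint-space move.
- grip(opening, grasp_force=None): opening from 0.0 (shut) to 1.0 (fully open); grasp_force is the grip in N (None keeps the last); returns when the fingers have stopped.
- hold(seconds).
- inverse_kinematics(position, orientation): joint angles nearest the present ones, or None.
- grab_frame(name): name is "side" or "top" or "wrist"; returns a dict with "color" (420x560x3 uint8, red, green, blue), "fx", "fy", "cx", "cy" (pixels), "D" ([k1, k2, p1, p2, k3] as OpenCV has them; the pictures are not rectified), "origin" and "orientation" of the camera in the world. Camera axes: x right, y up, looking along -z (the intrinsics and any distortion apply to the point x, -y, -z); pixel columns grow to the right and rows downward; lengths in m; the calibration is good to about 2 mm. A picture is of the moment at which its call begins. There is no depth.
A pose or a line that the arm cannot do raises IKError and nothing moves.
- job_done(): hands the job in; it is judged then, once.
Readings, each from a call of its own:
- current_clock(): time.
- current_q(): joint angles.
- current_joint_velocities(): joint speeds.
- current_tau(): joint torques, N m.
- current_tool_pos(): TCP position.
- current_tool_rot(): TCP orientation.
- current_wrist_force(): force on the tool from outside, world axes, zero at the start.
- current_ft_torque(): the same for the moment, N m.
- current_finger_gap(): opening from 0.0 (shut) to 1.0 (fully open).
- current_grip_force(): force on a finger pad.
Only numpy, scipy, OpenCV 4.12 (cv2) and the standard library are available. Lean on these libraries where they do the work, as an engineer would, in place of code of your own. Each camera call takes 0.05 s, during which the arm holds its last target. There are 200 camera calls.

## Task

Put the serving set away in the white tray. Push the dark wooden board, now propped on the notched end wall of its compartment, endways against the sprung stop until it goes down flat on the compartment floor between wall and stop, but do not jam the stop right back to the end of its travel; and lay the cake server flat in the other compartment, blade towards the end where the stop is, handle end between the narrow guides, setting it down rather than dropping it. Leave the mug, the canister and the bowl standing where they are.

Things in the scene. Friction and masses are not known exactly. Their poses are not given: they have to be found in the camera images.
- tray: white wooden tray, 242 (x) by 220 (y) mm, fixed to the counter. Origin: centre of its underside; x runs along both compartments from the notched end wall to the stop's end. Floor top at z 8 mm. Board compartment: y -102 to 10, side walls to z 42 mm, then a divider y 10 to 18 mm (z 42), then the server compartment: y 18 to 102, x -113 to 113 mm, outer and end walls only to z 22 mm
- stop (a joint): sprung aluminium end stop across the board compartment; metres of compression towards the tray's +x: 0 = sprung out (its face at tray x 56 mm, 167 mm from the notched wall), 0.022 = the end of its travel. About 3 N at 0 rising to 7 N. It reads about 0.013 with the board in place. Its face reaches z 35 mm in the tray frame.
- board: dark wooden board 180 (x) by 100 (y) by 14 (z) mm, about 0.45 kg. Origin: centre of its underside. At the start its +x end lies low, on the compartment floor near the stop; its -x end is propped high on the notched wall and juts out past it. In place its underside is at tray z 8 mm and the stop holds its -x end against the notched wall
- server: cake server 210 mm long, about 0.15 kg: flat steel blade 68 wide by 4 mm thick (x +20 to +105 mm) and straight wooden handle 22 wide by 16 mm high (x -105 to +20 mm). Origin: middle of the underside, at the centre of mass, on the handle; x points to the blade's tip. Starts flat on the counter.
- server_tip (a point): the tip of the cake server's blade, at its underside (server x +105 mm)
- board_bed (a point): point on the tray's floor (z 8 mm) under the centre of the board when in place (tray x -21, y -46 mm)
- server_bed (a point): point on the tray's floor (z 8 mm) under the server's origin when in place (tray x 0, y 60 mm); 8 mm of play all round the server. At tray x -113 to -68 mm two guides, tops at z 22 mm, narrow the compartment to y 40 to 80 mm for the handle end
- blade_end (a point): point on the tray's floor (z 8 mm) under the blade's tip when the server is in place (tray x +105, y +60 mm)
- notch (a point): middle of the notch in the end wall of the board compartment, at the wall's inner face and the height of its shoulders (tray x -111, y -46, z 34 mm). The wall is 10 mm thick (x -121 to -111): two 26 mm wide shoulders, tops at z 34 mm, with a 60 mm wide notch between them, open down to the floor at z 8 mm
- mug: white mug, 80 mm across, 90 mm high; bystander. Origin: centre of its underside
- canister: glass jar with wooden cap, 84 mm across, 100 mm high; bystander. Origin: centre of its underside
- bowl: white bowl, 110 mm across, 50 mm high; bystander. Origin: centre of its underside
Not all that is in view belongs to the job. Several things have the shape of the board; the one meant has the colours described above.

How it is judged:
At the end, for the whole second after the job is handed in: Board flat on its floor (height within 4.5 mm, tilt < 0.035, in line to 0.06 rad, centre within 10 mm of board_bed), stop compressed > 7 mm; server flat (height within 4.5 mm, tilt < 0.04 rad, origin within 22 mm of server_bed, tip within 30 mm of blade_end); both at rest (z of each of board, server in the frame of tray below 0.0125 m and angle between board's own z axis and vertical below 0.035 rad and angle between the x axis of board and the x axis of tray, either way round below 0.06 rad and horizontal distance between board and board_bed below 0.01 m and value of joint stop above 0.007 m and linear speed of each of board, server below 0.02 m/s and angle between server's own z axis and vertical below 0.04 rad and horizontal distance between server and server_bed below 0.022 m and horizontal distance between server_tip and blade_end below 0.03 m); the robot touches nothing.
It fails at once if the stop is jammed right back to the end of its travel (over 21 of 22 mm) (value of joint stop above 0.021 m).
It fails at once if the server is dropped (faster than 0.9 m/s while the fingers do not touch it: a fall of over 40 mm) (linear speed of server above 0.9 m/s and contact force between the fingers and server below 0.05 N).
It fails at once if the mug is moved more than 30 mm or tipped (distance of mug from where it was at the start of the episode above 0.03 m or angle between mug's own z axis and vertical above 0.3 rad).
It fails at once if the canister is moved more than 30 mm or tipped (distance of canister from where it was at the start of the episode above 0.03 m or angle between canister's own z axis and vertical above 0.3 rad).
It fails at once if the bowl is moved more than 30 mm or tipped (distance of bowl from where it was at the start of the episode above 0.03 m or angle between bowl's own z axis and vertical above 0.3 rad).
It also fails if it takes over 72 s, if anything falls off the work surface, if the arm or the gripper's body presses on something with over 40 N, if the wrist force passes 120 N, or if a joint passes its speed limit or range.

## Working session

There is one attempt and no reset: what is moved stays moved. The work goes in short steps, each a Python script; the robot and the scene stay as the last script left them, time stands still between calls to the robot, and variables do not carry over. Pictures are saved under pics/ and viewed, at most 10 in all, crops included, and the job is handed in when it is done.

```bash
mkdir -p pics; cat > h.py <<'E'
from workcell import *
import numpy as np, cv2
from scipy.spatial.transform import Rotation as Rn
def Rm(f):
    o=np.array(f["orientation"],float)
    if o.shape==(3,3): return o
    if o.size==4: return Rn.from_quat(o).as_matrix()
    return Rn.from_euler('xyz',o).as_matrix()
def K(f): return np.array([[f["fx"],0,f["cx"]],[0,f["fy"],f["cy"]],[0,0,1.]])
def rays(f,px):
    u=cv2.undistortPoints(np.array(px,float).reshape(-1,1,2),K(f),np.array(f["D"],float)).reshape(-1,2)
    d=np.c_[u[:,0],-u[:,1],-np.ones(len(u))]
    return np.array(f["origin"],float), d@Rm(f).T
def plane(f,px,z):
    o,d=rays(f,px); return o+d*((z-o[2])/d[:,2])[:,None]
def proj(f,P):
    c=(np.array(P,float).reshape(-1,3)-np.array(f["origin"]))@Rm(f)
    return cv2.projectPoints(c*[1,-1,-1],np.zeros(3),np.zeros(3),K(f),np.array(f["D"],float))[0].reshape(-1,2)
def tri(f1,p1,f2,p2):
    o1,d1=rays(f1,[p1]);o2,d2=rays(f2,[p2]);d1=d1[0]/np.linalg.norm(d1);d2=d2[0]/np.linalg.norm(d2)
    s=np.linalg.lstsq(np.c_[d1,-d2],o2-o1,rcond=None)[0]
    a=o1+s[0]*d1;b=o2+s[1]*d2; return (a+b)/2,np.linalg.norm(a-b)
def shot(n,name):
    f=grab_frame(n); np.save('pics/'+name+'.npy',f,allow_pickle=True); cv2.imwrite('pics/'+name+'.png',f["color"][:,:,::-1]); return f
def load(name): return np.load('pics/'+name+'.npy',allow_pickle=True).item()
E
python3 - <<'E'
from h import *
for n in("top","side","wrist"):
    f=shot(n,n+"0"); print(n,f["fx"],f["fy"],f["cx"],f["cy"],f["D"],f["origin"],f["orientation"])
print(current_clock(),current_tool_rot(),current_finger_gap())
E
```

```text
top 497.7159791467857 497.7159791467857 275.6718488694966 209.77233366434717 [-0.14236108  0.          0.          0.          0.        ] [0.31425801 0.0131663  1.58155566] [ 0.13890871 -0.01820715 -1.56003432]
side 535.673907767304 535.673907767304 281.0939499965563 202.13649296175936 [-0.21203657  0.          0.          0.          0.        ] [ 0.27369265 -1.18397191  0.85526485] [ 0.99128205 -0.01162917 -0.187155  ]
wrist 336.8712504412398 336.8712504412398 277.198796703115 209.4868688876596 [-0.0351074  0.         0.         0.         0.       ] [ 0.25777686 -0.48996774  0.37212104] [-2.66478452e-01  8.62121326e-04 -1.20629805e+00]
0.15 [-3.14052934e+00 -2.12398226e-04  3.64728485e-01] 0.9978766333854714
```

View pics/top0.png

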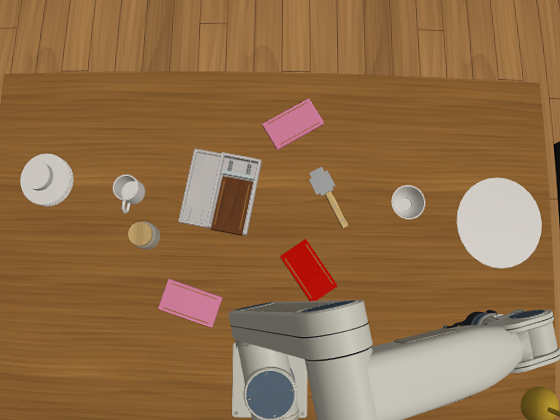

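View pics/side0.png

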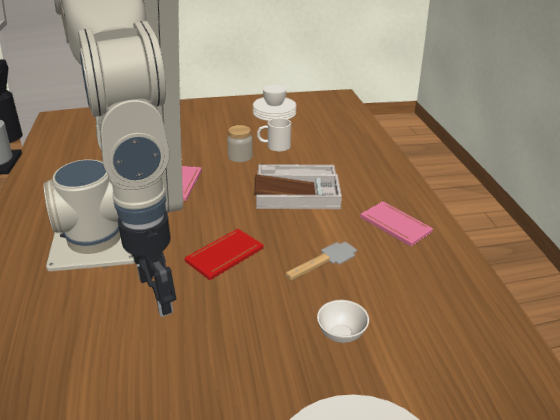

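The top view shows the tray centred near (220,192), with its stop end up. The board is at (233,205) and its propped end is near (231,233). The server's blade is at (322,181) and its handle end at (345,227). The mug is at (127,188), the canister at (144,235) and the bowl at (408,202). Next I'll get coarse positions, then wrist views.

```bash
python3 - <<'E'
from h import *
f=load("top0")
names=["trayTL","trayTR","trayBR","trayBL","boardBL","boardBR","blade","handle_end","mug","can","bowl"]
px=[(194,149),(261,158),(246,235),(179,222),(211,229),(244,235),(322,181),(345,227),(127,188),(144,235),(408,202)]
for n,p in zip(names,plane(f,px,0.02)): print(n,p.round(3))
# two wrist views
for i,(x,y) in enumerate([(0.42,-0.0),(0.36,-0.04)]):
    pass
move_pose([0.42,0.0,0.33],[3.1416,0,0.0]); f=shot("wrist","w1"); print(f["origin"],f["orientation"],current_clock(),current_q())
E
```

```text
trayTL [0.728 0.253 0.02 ]
trayTR [0.701 0.036 0.02 ]
trayBR [0.452 0.08  0.02 ]
trayBL [0.49  0.293 0.02 ]
boardBL [0.469 0.19  0.02 ]
boardBR [0.451 0.086 0.02 ]
blade [ 0.628 -0.16   0.02 ]
handle_end [ 0.481 -0.233  0.02 ]
mug [0.597 0.466 0.02 ]
can [0.447 0.403 0.02 ]
bowl [ 0.564 -0.439  0.02 ]
[ 4.86117042e-01 -4.05765469e-04  4.54190137e-01] [-2.66728365e-01 -8.63911860e-04 -1.57166597e+00] 2.2417 [-2.01622251e-01  2.14051740e-02 -5.92339033e-02  1.49052588e+00
 -7.36098591e-05  2.94081469e+00]
```

View pics/w1.png

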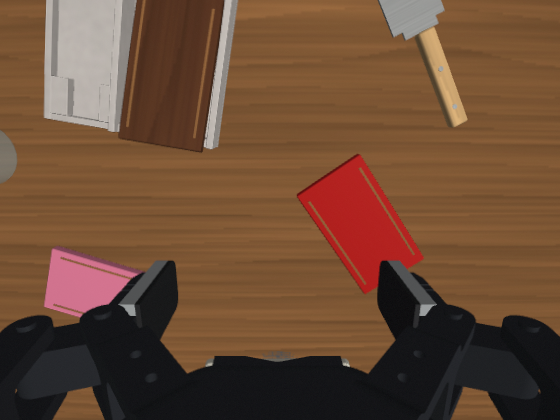

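The wrist view shows the tray's near end at the upper left, with the board's near edge from (120,138) to (203,152). The server's handle end is at (460,122). The camera tilts back, so I'll move further out.

```bash
python3 - <<'E'
from h import *
for n,p in (("s1",[0.50,-0.15,0.30]),("s2",[0.52,-0.24,0.30]),("t1",[0.58,0.10,0.32]),("t2",[0.58,0.22,0.32])):
    try: move_pose(p,[3.1416,0,0.0]); hold(.2); shot("wrist",n)
    except IKError as e: print(n,e)
print(current_clock())
a=np.hstack([cv2.imread(f'pics/{n}.png')[:330] for n in("t1","t2")]); b=np.hstack([cv2.imread(f'pics/{n}.png')[:330] for n in("s1","s2")])
cv2.imwrite('pics/m.png',cv2.resize(np.vstack([a,b]),(800,472)))
E
```

```text
9.6417
```

View pics/t1.png

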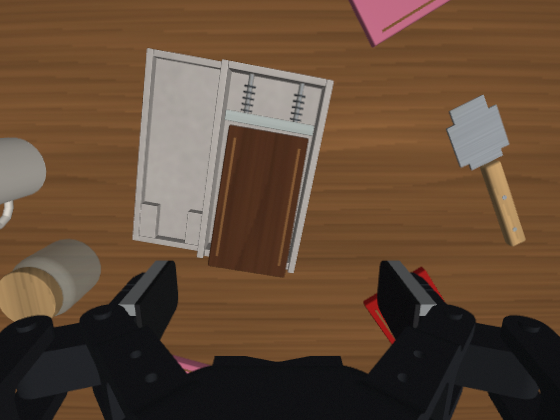

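View pics/m.png

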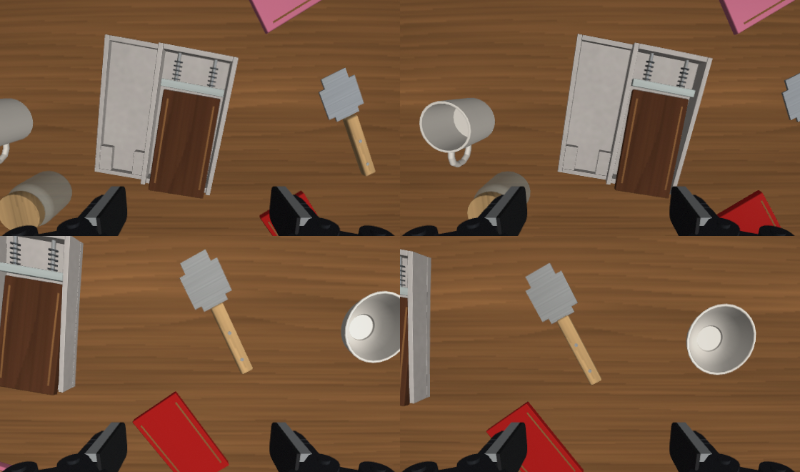

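The t1 view shows the tray corners at (150,49), (332,80), (292,272) and (134,241). The board's near edge runs from (208,265) to (285,277) and its far edge from (229,125) to (308,138). The server's blade is at (478,133) and its handle end at (516,242). Now I'll extract corners with masks and triangulate.

```bash
cat > meas.py <<'E'
from h import *
def big(m,near):
    m=cv2.morphologyEx(m.astype(np.uint8)*255,cv2.MORPH_CLOSE,np.ones((5,5)))
    cs,_=cv2.findContours(m,cv2.RETR_EXTERNAL,cv2.CHAIN_APPROX_NONE)
    cs=[c for c in cs if cv2.contourArea(c)>600]
    return min(cs,key=lambda c:abs(cv2.pointPolygonTest(c,near,True)) if cv2.pointPolygonTest(c,near,True)<0 else -cv2.contourArea(c))
def hsv(f): return cv2.cvtColor(f["color"],cv2.COLOR_RGB2HSV).astype(int)
def quad(c):
    # four lines fitted to the sides of the contour -> corners (subpixel), ordered from minAreaRect
    b=cv2.boxPoints(cv2.minAreaRect(c)); h=cv2.approxPolyN(c,4,ensure_convex=True).reshape(-1,2).astype(float)
    P=c.reshape(-1,2).astype(float); L=[]
    for i in range(4):
        a,d=h[i],h[(i+1)%4]; u=(d-a)/np.linalg.norm(d-a); l=np.linalg.norm(d-a)
        t=(P-a)@u; s=(P-a)@np.array([-u[1],u[0]]); k=(abs(s)<4)&(t>.12*l)&(t<.88*l)
        vx,vy,x,y=cv2.fitLine(P[k].astype(np.float32),cv2.DIST_HUBER,0,.01,.01).ravel(); L.append(np.cross([x,y,1],[x+vx,y+vy,1]))
    Q=[]
    for i in range(4):
        q=np.cross(L[i-1],L[i]); Q.append(q[:2]/q[2])
    Q=np.array(Q); return np.array(Q)
E
python3 - <<'E'
from meas import *
out=[]
for n,ctr in (("t1",(255,200)),("t2",(361,200))):
    f=load(n);H=hsv(f); near=tuple(map(float,ctr))
    print(n,"brd hsv",H[ctr[1],ctr[0]],"wood",H[20,100],"tray",H[150,ctr[0]-75],"wall",H[150 if n=='t1' else 150,ctr[0]+61])
    c=big((H[...,2]<100)&(H[...,0]<15)&(H[...,1]>90),near)
    print("board",cv2.contourArea(c)); print(quad(c).round(1).tolist())
    w=(H[...,1]<45)&(H[...,2]>90)
    c2=big(w,(float(ctr[0]-75),150.)); print("tray",cv2.approxPolyDP(c2,4,True).reshape(-1,2).tolist())
for n,ctr,hd in (("s1",(288,60),(325,140)),("s2",(212,85),(250,160)),("t1",(478,133),(505,205))):
    f=load(n);H=hsv(f); print(n,"blade",H[ctr[1],ctr[0]],"handle",H[hd[1],hd[0]])
ims=[cv2.resize(cv2.imread('pics/t1.png')[30:290,120:350],None,fx=1.7,fy=2.2),cv2.resize(cv2.imread('pics/t2.png')[30:290,215:445],None,fx=1.7,fy=2.2)]
cv2.imwrite('pics/tt.png',np.hstack(ims))
E
```

```text
t1 brd hsv [ 11 158  79] wood [ 14 153 110] tray [ 14  17 169] wall [ 15  14 176]
board 10968.0Traceback (most recent call last):
  File "<stdin>", line 7, in <module>
  File "meas.py", line 15, in quad
    vx,vy,x,y=cv2.fitLine(P[k].astype(np.float32),cv2.DIST_HUBER,0,.01,.01).ravel(); L.append(np.cross([x,y,1],[x+vx,y+vy,1]))
              ~~~~~~~~~~~^^^^^^^^^^^^^^^^^^^^^^^^^^^^^^^^^^^^^^^^^^^^^^^^^^
cv2.error: OpenCV(4.12.0) /io/opencv/modules/imgproc/src/linefit.cpp:50: error: (-215:Assertion failed) count > 0 in function 'fitLine2D_wods'
```

```bash
python3 - <<'E'
from meas import *
ims=[cv2.resize(cv2.imread('pics/t1.png')[30:290,120:350],None,fx=1.7,fy=2.2,interpolation=cv2.INTER_CUBIC),cv2.resize(cv2.imread('pics/t2.png')[30:290,215:445],None,fx=1.7,fy=2.2,interpolation=cv2.INTER_CUBIC)]
cv2.imwrite('pics/tt.png',np.hstack(ims))
for n,ctr in (("t1",(255,200)),("t2",(361,200))):
    f=load(n);H=hsv(f); near=tuple(map(float,ctr))
    c=big((H[...,2]<92)&(H[...,0]<16)&(H[...,1]>120)&(H[...,2]>40),near)
    print("board",cv2.contourArea(c),cv2.approxPolyDP(c,5,True).reshape(-1,2).tolist())
    w=(H[...,1]<45)&(H[...,2]>90)
    c2=big(w,(float(ctr[0]-75),150.)); print("tray",cv2.approxPolyDP(c2,3,True).reshape(-1,2).tolist())
for n,ctr,hd in (("s1",(288,60),(325,140)),("s2",(212,85),(250,160))):
    f=load(n);H=hsv(f); print(n,"blade",H[ctr[1],ctr[0]],"handle",H[hd[1],hd[0]])
    c=big((H[...,1]<50)&(H[...,2]>90),tuple(map(float,ctr)));c2=big((H[...,2]>125)&(H[...,1]>80)&(H[...,0]>14)&(H[...,0]<25),tuple(map(float,hd)))
    print(cv2.contourArea(c),cv2.approxPolyDP(c,3,True).reshape(-1,2).tolist());print(cv2.contourArea(c2),cv2.approxPolyDP(c2,3,True).reshape(-1,2).tolist(),cv2.minAreaRect(c2))
E
```

```text
board 10862.5 [[229, 126], [208, 265], [282, 277], [307, 139]]
tray [[148, 48], [133, 239], [195, 249], [199, 257], [208, 255], [228, 125], [308, 138], [291, 256], [286, 266], [293, 272], [332, 81]]
board 10860.5 [[326, 126], [300, 263], [377, 276], [377, 304], [377, 264], [402, 139]]
tray [[249, 47], [221, 239], [287, 250], [290, 257], [301, 255], [323, 128], [331, 124], [404, 141], [406, 135], [415, 136], [382, 257], [386, 260], [436, 82]]
s1 blade [ 45   3 159] handle [ 17 115 200]
3867.0 [[287, 19], [253, 38], [258, 54], [252, 58], [273, 102], [282, 99], [286, 105], [318, 88], [316, 80], [323, 76], [304, 32], [294, 33]]
2055.0 [[311, 93], [297, 100], [308, 126], [307, 131], [299, 127], [298, 133], [310, 131], [315, 146], [294, 141], [281, 142], [279, 147], [318, 148], [318, 155], [323, 157], [341, 192], [353, 183], [351, 170], [346, 168], [339, 149], [374, 148], [375, 143], [388, 143], [337, 147], [333, 135], [342, 133], [341, 129], [328, 129]] ((328.40283203125, 144.70962524414062), (101.37285614013672, 67.7815933227539), 32.99770736694336)
s2 blade [ 30   3 152] handle [ 17 113 185]
3730.5 [[208, 38], [176, 57], [182, 68], [176, 77], [198, 118], [209, 117], [213, 122], [241, 107], [241, 97], [248, 92], [226, 50], [216, 51]]
1707.5 [[231, 112], [221, 121], [270, 207], [281, 198], [238, 115]] ((251.28201293945312, 159.2162628173828), (102.52941131591797, 18.176469802856445), 61.927513122558594)
```

View pics/tt.png

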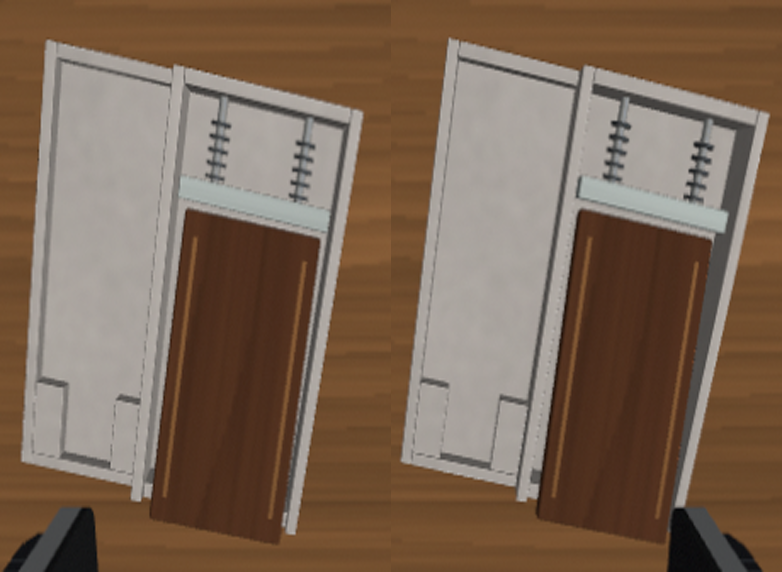

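The zoom shows the tray's wall corners and divider ends clearly. The board lies centred in its compartment, with its far end a few millimetres short of the stop and its near end jutting past the notched wall. Now I'll triangulate.

```bash
python3 - <<'E'
from meas import *
f1,f2=load("t1"),load("t2")
pts={"FL":((147.6,48.6),(250.3,47.7),(121,110,22)),"NL":((132.9,240),(221.5,239.5),(-121,110,22)),"DF":((222.4,60),(328.5,60),(121,18,42)),"DN":((198.2,257.3),(289.1,257.7),(-121,18,42)),"FR":((332.5,80.5),(436.8,82),(121,-110,42))}
W=[];T=[]
for k,(a,b,t) in pts.items():
    p,e=tri(f1,a,f2,b); print(k,p.round(4),round(e,4)); W.append(p);T.append(np.array(t)/1e3)
W=np.array(W);T=np.array(T)
from scipy.optimize import least_squares
def pose(x): c,s=np.cos(x[3]),np.sin(x[3]); return T@np.array([[c,s,0],[-s,c,0],[0,0,1]])+x[:3]
A=np.array([a for a,_,_ in pts.values()]);B=np.array([b for _,b,_ in pts.values()])
r=least_squares(lambda x:np.r_[(proj(f1,pose(x))-A).ravel(),(proj(f2,pose(x))-B).ravel()],[.6,.17,0,-.1])
print("tray",r.x.round(4),"res px",r.fun.round(1)); x=r.x; np.save("tray.npy",x)
c,s=np.cos(x[3]),np.sin(x[3]);R=np.array([[c,-s,0],[s,c,0],[0,0,1]])
for k,a,b in (("bFL",(229,126),(326,126)),("bFR",(308,139),(402.5,139)),("bNL",(208,265),(300.5,263.5)),("bNR",(283.5,277.5),(377,276.5))):
    p,e=tri(f1,a,f2,b); print(k,p.round(4),round(e,4),"tray",((p-x[:3])@R*1e3).round(1))
s1,s2=load("s1"),load("s2")
H=hsv(s1); 
for k,a,b in (("tip L",(253,38),(176,57)),("tip R",(287,19),(208,38)),("shL",(286,105),(213,122)),("shR",(318,88),(241,107)),("hL",(341,192),(270,207)),("hR",(353,183),(281,198))):
    p,e=tri(s1,a,s2,b); print(k,p.round(4),round(e,4), plane(s1,[a],.016).round(4), plane(s1,[a],.004).round(4))
E
```

```text
FL [0.7245 0.2496 0.0246] 0.0003
NL [0.4889 0.2933 0.022 ] 0.0011
DF [0.709  0.1611 0.039 ] 0.0001
DN [0.4693 0.2034 0.0358] 0.0004
FR [0.6864 0.0375 0.0426] 0.0006
tray [ 0.587   0.1647 -0.0039 -0.1767] res px [ 0.1  0.1  0.6 -0.2  0.1 -0.1 -0.7 -0.4  1.4  0.4 -1.4  0.4 -0.2  0.6
 -0.1 -0.  -0.1 -0.6  0.3 -0.2]
bFL [0.6363 0.1588 0.02  ] 0.0001 tray [49.6  2.9 23.9]
bFR [0.6204 0.0612 0.0154] 0.0004 tray [ 51.1 -96.   19.3]
bNL [0.4639 0.189  0.0451] 0.002 tray [-125.4    2.3   49. ]
bNR [0.4506 0.0918 0.0549] 0.0009 tray [-121.5  -95.7   58.8]
tip L [ 0.6548 -0.1216  0.0052] 0.0 [[ 0.6525 -0.1223  0.016 ]] [[ 0.655  -0.1215  0.004 ]]
tip R [ 0.6743 -0.1602  0.0076] 0.0003 [[ 0.6719 -0.16    0.016 ]] [[ 0.6751 -0.1604  0.004 ]]
shL [ 0.5811 -0.1601 -0.0021] 0.0001 [[ 0.5805 -0.1596  0.016 ]] [[ 0.5809 -0.1599  0.004 ]]
shR [ 0.5989 -0.1966  0.0148] 0.0013 [[ 0.5994 -0.1963  0.016 ]] [[ 0.6004 -0.1977  0.004 ]]
hL [ 0.4756 -0.23    0.0091] 0.0004 [[ 0.477  -0.2287  0.016 ]] [[ 0.4744 -0.2311  0.004 ]]
hR [ 0.4878 -0.244   0.0112] 0.0007 [[ 0.4883 -0.243   0.016 ]] [[ 0.4861 -0.2458  0.004 ]]
```

```bash
python3 - <<'E'
from meas import *
for n in ("s1","s2"):
    f=load(n);H=hsv(f);S=(H[...,1]<130)&(H[...,1]>60)&(H[...,2]>140); 
    n_,l,st,ce=cv2.connectedComponentsWithStats(S.astype(np.uint8)); 
    for i in range(1,n_):
        if st[i,4]>800 : 
            c=cv2.findContours((l==i).astype(np.uint8),0,1)[0][0]; print(n,st[i],ce[i],cv2.boxPoints(cv2.minAreaRect(c)).tolist())
ims=[cv2.resize(cv2.imread(f'pics/{n}.png')[a:a+210,b:b+150],None,fx=2.6,fy=2.6,interpolation=cv2.INTER_CUBIC) for n,a,b in(("s1",5,225),("s2",15,155))]
cv2.imwrite('pics/ss.png',np.hstack(ims))
E
```

```text
s1 [ 297   93   57  100 1724] [324.81032483 141.96635731] [[295.48583984375, 99.73872375488281], [311.38092041015625, 92.35887145996094], [354.6915283203125, 185.6432342529297], [338.79644775390625, 193.02308654785156]]
s2 [ 221  111   61   97 1691] [250.82850384 158.73447664] [[219.6686553955078, 117.78160095214844], [234.80833435058594, 109.88264465332031], [282.25555419921875, 200.8231964111328], [267.11590576171875, 208.72215270996094]]
```

View pics/ss.png

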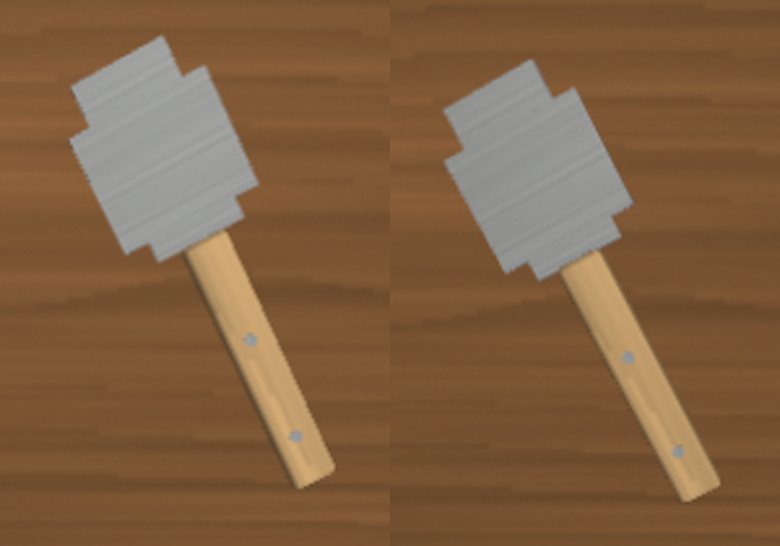

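Server: the blade-tip edge midpoint is near (118,60) in the left crop, the handle end near (317,478), and the rivets at (250,340) and (296,436). Tray pose: (0.587, 0.165), yaw −0.177. First the board: shut fingers go through the notch and push while I watch the force.

```bash
cat >> h.py <<'E'
TR=np.array([.587,.1647,0,-.1767])
def tw(x,y,z):
    c,s=np.cos(TR[3]),np.sin(TR[3]); x,y,z=x/1e3,y/1e3,z/1e3
    return [TR[0]+c*x-s*y,TR[1]+s*x+c*y,z]
def wt(p):
    c,s=np.cos(TR[3]),np.sin(TR[3]); d=np.array(p)[:2]-TR[:2]; return np.array([c*d[0]+s*d[1],-s*d[0]+c*d[1],p[2]])*1e3
def ft():
    c,s=np.cos(TR[3]),np.sin(TR[3]); F=np.array(current_wrist_force()); return np.array([c*F[0]+s*F[1],-s*F[0]+c*F[1],F[2]]).round(1)
DN=[np.pi,0,TR[3]]
E
python3 - <<'E'
from h import *
s1,s2=load("s1"),load("s2")
f=lambda i,x,y:(x/2.6+225,y/2.6+5) if i==1 else ((x-390)/2.6+155,y/2.6+15)
for k,a,b,z in (("tip",(118,61),(488,84),.004),("neck",(208,240),(581,262),.016),("riv1",(250,340),(628,358),.016),("riv2",(296,436),(678,452),.016),("end",(316,478),(702,493),.016)):
    A,B=f(1,*a),f(2,*b);print(k,plane(s1,[A],z)[0].round(4),plane(s2,[B],z)[0].round(4),tri(s1,A,s2,B)[0].round(4))
move_pose(tw(-155,-46,150),DN); grip(0.0,40); hold(.2); print(current_clock(),ft(),current_finger_gap())
servo_line(tw(-155,-46,38),.12); print(ft())
x=-155
for x in range(-152,-126,2):
    servo_line(tw(x,-46,38),.05); F=ft(); print(x,wt(current_tool_pos()).round(1),F)
    if F[0]<-8: break
print(current_clock())
E
```

```text
tip [ 0.6651 -0.1415  0.004 ] [ 0.6653 -0.1414  0.004 ] [ 0.6651 -0.1415  0.0044]
neck [ 0.5891 -0.1815  0.016 ] [ 0.5883 -0.1819  0.016 ] [ 0.5888 -0.1817  0.0152]
riv1 [ 0.5454 -0.2017  0.016 ] [ 0.5453 -0.2022  0.016 ] [ 0.5452 -0.202   0.014 ]
riv2 [ 0.5011 -0.2249  0.016 ] [ 0.5009 -0.225   0.016 ] [ 0.501  -0.225   0.0157]
end [ 0.481  -0.2354  0.016 ] [ 0.4808 -0.2364  0.016 ] [ 0.4799 -0.2364  0.0119]
11.5583 [ 1.3  0.1 -0.5] -0.0008154087821797332
[ 0.   0.7 -0.8]
-152 [-151.5  -45.9   38.4] [-0.2  0.5 -0.9]
-150 [-149.9  -46.    38. ] [ 0.6  0.4 -0.5]
-148 [-147.9  -46.    38. ] [ 0.   0.6 -0.3]
-146 [-145.9  -46.    38. ] [ 0.2  0.8 -0.4]
-144 [-143.9  -46.    38. ] [-0.3 -0.4  0.4]
-142 [-141.9  -46.    38. ] [ 0.3  0.1 -0.5]
-140 [-139.9  -46.    38. ] [-0.3 -0.5 -0.9]
-138 [-137.9  -46.    38. ] [ 0.3 -0.5 -0.4]
-136 [-136.   -46.    37.9] [-1.7  0.2 -0.5]
-134 [-133.9  -46.    37.9] [-1.   0.4 -0.3]
-132 [-132.4  -46.    37.8] [-3.4  0.9 -2. ]
-130 [-130.3  -46.    37.8] [-3.7  1.1 -1.4]
-128 [-128.2  -46.    37.9] [-5.3  0.6 -2.6]
15.8917
```

```bash
python3 - <<'E'
from h import *
for x in range(-126,-116,1):
    servo_line(tw(x,-46,38),.05); print(x,wt(current_tool_pos()).round(1),ft())
hold(.2); print(ft(),current_clock()); shot("side","b1"); shot("wrist","bw1")
a=cv2.imread('pics/b1.png')[140:240,220:370]; cv2.imwrite('pics/b1c.png',np.hstack([cv2.resize(a,(480,320),interpolation=cv2.INTER_CUBIC),cv2.resize(cv2.imread('pics/bw1.png'),(320,320))]))
E
```

```text
-126 [-126.1  -46.    38. ] [-4.5  0.2 -2.4]
-125 [-125.2  -46.    37.9] [-4.5  1.7 -2.5]
-124 [-124.3  -46.    37.9] [-5.5  1.  -2. ]
-123 [-123.3  -46.    37.9] [-5.3  0.7 -1.4]
-122 [-122.4  -46.    37.9] [-6.   1.2 -1.6]
-121 [-121.4  -46.    37.9] [-6.7  0.8 -0.8]
-120 [-120.5  -46.    37.9] [-6.8  0.8 -1.7]
-119 [-119.6  -46.    37.8] [-5.8  1.9 -1.2]
-118 [-118.6  -46.    37.8] [-7.3  1.2 -1.7]
-117 [-117.7  -46.    37.8] [-5.5  1.6 -1.7]
[-6.1  0.7 -1.7] 18.5917
```

View pics/b1c.png

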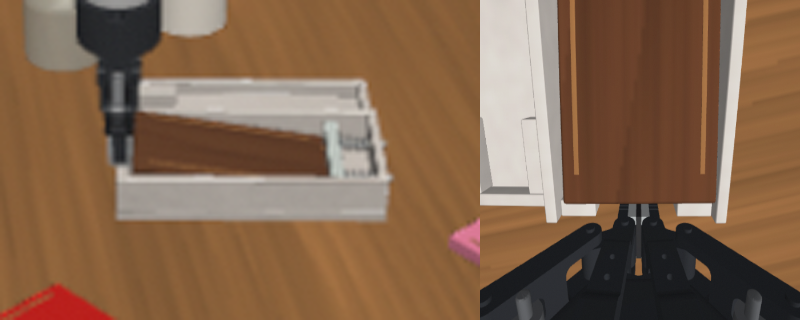

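The board is clear of the wall but friction on the finger still holds it up (side crop: near edge at (133,140)). I'll drag it down with the finger while holding x.

```bash
python3 - <<'E'
from h import *
for z in (36,34,32,30,28):
    servo_line(tw(-117,-46,z),.05); F=ft(); print(z,wt(current_tool_pos()).round(1),F)
    if F[2]>12: break
hold(.2); shot("side","b2"); shot("wrist","bw2"); print(current_clock())
def near_edge(n):  # lowest board row at board's centre columns
    f=load(n); H=cv2.cvtColor(f["color"],cv2.COLOR_RGB2HSV).astype(int)
    m=(H[...,2]<92)&(H[...,1]>120)&(H[...,0]<16); 
    cols=[np.where(m[100:300,c])[0].max()+100 for c in range(225,330,5)]; 
    w=[m[r,150:420].sum() for r in (20,100,180,195)]
    return cols,w
print(near_edge("bw1"));print(near_edge("bw2"))
E
```

```text
36 [-117.7  -46.    35.8] [-5.4  1.4 -1.5]
34 [-117.7  -46.    33.7] [-6.   0.8 -1.6]
32 [-117.8  -46.    31.7] [-6.   1.8 -2.4]
30 [-117.8  -46.    29.7] [-7.   1.5 -1.7]
28 [-117.8  -46.    27.7] [-7.1  1.2 -2.9]
20.2417Traceback (most recent call last):
  File "<stdin>", line 12, in <module>
  File "<stdin>", line 9, in near_edge
    return umr_maximum(a, axis, None, out, keepdims, initial, where)
ValueError: zero-size array to reduction operation maximum which has no identity
```

```bash
cat > chk.py <<'E'
from meas import *
def board(n,near):
    H=hsv(load(n)); m=((H[...,2]<115)&(H[...,1]>110)&(H[...,0]<13)&(H[...,2]>30))
    c=big(m,near); return cv2.approxPolyDP(c,4,True).reshape(-1,2).tolist()
def stopx(n):
    pass
E
python3 - <<'E'
from chk import *
for n in("bw1","bw2"):
    H=hsv(load(n)); print(H[150,280],H[235,215],H[150,250]); print(board(n,(280.,150.)))
for n in ("side0","b1","b2"):
    H=hsv(load(n)); print(n,H[185,285],board(n,(285.,186.)))
E
```

```text
[ 11 151 103] [ 11 151 103] [ 10 151 105]
[[136, 0], [149, 266], [411, 264], [420, 0], [400, 0], [393, 229], [384, 228], [389, 0], [166, 0], [172, 230], [163, 228], [156, 0]]
[ 11 150 102] [ 10 153 105] [ 11 151 105]
[[129, 0], [147, 267], [411, 265], [426, 0], [406, 0], [393, 232], [385, 231], [395, 0], [161, 0], [171, 233], [162, 228], [150, 0]]
side0 [ 11 147  99] [[255, 178], [255, 194], [314, 193], [311, 182]]
b1 [ 11 145  97] [[262, 176], [262, 193], [321, 194], [317, 182]]
b2 [ 12 146  98] [[262, 179], [262, 193], [321, 194], [320, 183]]
```

```bash
python3 - <<'E'
from chk import *
for n,a,b in (("bw1",(149,266),(411,264)),("bw2",(147,267),(411,265))):
    f=load(n)
    for z in (.02,.03,.04,.05): 
        p=plane(f,[a,b],z); print(n,z,np.linalg.norm(p[0]-p[1]).round(4),[wt(q).round(0).tolist() for q in p])
E
```

```text
bw1 0.02 0.1209 [[-118.0, 13.0, 20.0], [-117.0, -108.0, 20.0]]
bw1 0.03 0.1123 [[-113.0, 9.0, 30.0], [-112.0, -103.0, 30.0]]
bw1 0.04 0.1038 [[-108.0, 5.0, 40.0], [-107.0, -99.0, 40.0]]
bw1 0.05 0.0953 [[-104.0, 1.0, 50.0], [-103.0, -95.0, 50.0]]
bw2 0.02 0.1133 [[-114.0, 10.0, 20.0], [-113.0, -103.0, 20.0]]
bw2 0.03 0.1047 [[-109.0, 6.0, 30.0], [-108.0, -99.0, 30.0]]
bw2 0.04 0.0961 [[-104.0, 1.0, 40.0], [-103.0, -95.0, 40.0]]
bw2 0.05 0.0875 [[-99.0, -3.0, 50.0], [-99.0, -90.0, 50.0]]
```

Dragging works: the near top edge went from z 44 to about 35.5 mm, so the lower corner is now well below the shoulders. I'll retreat so the wall holds it, then press the near end down from above.

```bash
python3 - <<'E'
from chk import *
servo_line(tw(-140,-46,28),.08); print(ft())
servo_line(tw(-140,-46,75),.2); servo_line(tw(-92,-46,75),.2); hold(.1); shot("wrist","bw3"); print(board("bw3",(280.,150.)))
servo_line(tw(-92,-46,60),.15)
for z in np.arange(58,33,-2):
    servo_line(tw(-92,-46,z),.05); F=ft(); print(z,wt(current_tool_pos()).round(1),F)
    if F[2]>15: break
servo_line(tw(-92,-46,90),.2); print(current_clock())
E
```

```text
[ 0.1  0.1 -0.1]
[[172, 0], [188, 269], [243, 269], [251, 258], [260, 258], [264, 247], [292, 248], [294, 258], [305, 259], [311, 269], [364, 269], [380, 0], [365, 0], [352, 247], [346, 246], [357, 0], [194, 0], [204, 247], [198, 243], [187, 4]]
58 [-92.  -45.9  58.4] [-0.2  0.2 -0.2]
56 [-92. -46.  56.] [ 0.6  0.6 -0.7]
54 [-92.1 -46.   53.9] [ 0.2  0.  -0.4]
52 [-92.1 -46.   51.9] [-0.2  0.4 -0.2]
50 [-92.1 -46.   49.9] [-0.2  0.4 -0.3]
48 [-92.1 -46.   47.9] [ 0.1  0.4 -1. ]
46 [-92.  -46.   45.9] [ 0.3 -0.6 -0.4]
44 [-92.  -46.   43.9] [-1.1 -0.5  0.1]
42 [-92.1 -46.   41.9] [ 0.6 -0.5  1.4]
40 [-92.1 -46.   39.9] [-0.3 -0.1 -1.3]
38 [-91.9 -46.   39. ] [-3.7 -1.  15.3]
25.0083
```

The fingertips met the board top at z 22 mm, so the board lies flat. Now the server.

```bash
python3 - <<'E'
from h import *
print(current_q().round(2) if hasattr(current_q(),'round') else current_q())
yaw=.473-np.pi; O=[np.pi,0,yaw]; gx,gy=.573,-.1888
PO=[np.pi,0,TR[3]-np.pi]
print(inverse_kinematics([gx,gy,.02],O),inverse_kinematics(tw(0,60,29),PO))
move_pose([gx,gy,.15],O); grip(.47,60); servo_line([gx,gy,.06],.2)
for z in (.045,.035,.028,.023,.019):
    servo_line([gx,gy,z],.08); F=ft(); print(z,F)
    if F[2]>8: break
grip(0,60); print(current_finger_gap(),current_grip_force(),ft(),current_tool_pos())
servo_line([gx,gy,.12],.12); hold(.2); print(current_finger_gap(),current_grip_force(),ft(),current_ft_torque(),current_clock())
E
```

```text
[ 0.11  0.29 -0.37  0.92  0.   -2.86]
[-0.45730895  0.49816304 -0.2251936   0.84743969  0.         -0.93030895] [ 0.22691152  0.53838637 -0.12155404  0.91085591  0.          0.40361152]
0.045 [ 0.1 -0.1  0.7]
0.035 [0.6 0.3 0.1]
0.028 [ 0.7  0.7 -0.2]
0.023 [ 0.5 -0.2  0.3]
0.019 [0.6 0.1 0.1]
0.23695393475651266 59.36365842819214 [-0.5 -0.3  2.5] [ 0.57312397 -0.18887324  0.01930553]
0.23557486317398996 58.80212903022766 [ 0.4 -0.1 -0.9] [-0.05363089  0.02014517  0.02134968] 30.6083
```

```bash
python3 - <<'E'
from meas import *
PO=[np.pi,0,TR[3]-np.pi]
servo_line([.573,-.1888,.2],.3); move_pose(tw(0,60,200),PO); servo_line(tw(0,60,75),.2); hold(.3)
f=shot("wrist","p1"); shot("side","p1s"); H=hsv(f)
S=(H[...,1]<140)&(H[...,1]>60)&(H[...,2]>130)
n_,l,st,ce=cv2.connectedComponentsWithStats(S.astype(np.uint8))
for i in range(1,n_):
    if st[i,4]>800:
        c=cv2.findContours((l==i).astype(np.uint8),0,1)[0][0]; a=cv2.approxPolyDP(c,4,True).reshape(-1,2); print(st[i]); print(np.c_[a,[wt(p) for p in plane(f,a,.071)]].round(0).tolist())
print(wt(current_tool_pos()),current_clock(),ft(),current_grip_force())
cv2.imwrite('pics/p1c.png',np.hstack([cv2.imread('pics/p1.png')[:, :],])) 
E
```

```text
[  246     9    58   313 15758]
[[253.0, 9.0, -103.0, 52.0, 71.0], [246.0, 21.0, -99.0, 49.0, 71.0], [253.0, 314.0, 16.0, 50.0, 71.0], [260.0, 321.0, 19.0, 53.0, 71.0], [294.0, 321.0, 19.0, 67.0, 71.0], [300.0, 253.0, -13.0, 69.0, 71.0], [303.0, 14.0, -102.0, 69.0, 71.0], [295.0, 9.0, -103.0, 66.0, 71.0]]
[ 0.12984278 60.09000454 75.50137424] 33.725 [-0.1  0.1 -1. ] 58.95783841609955
```

View pics/p1c.png

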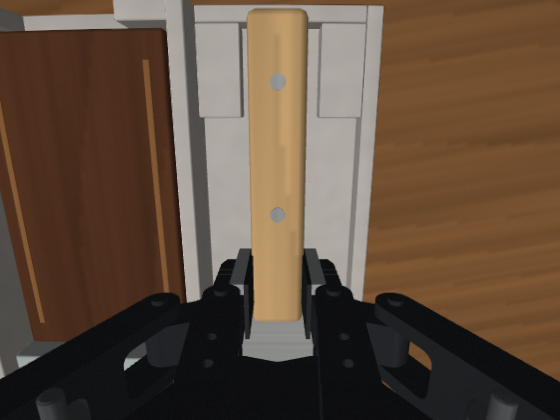

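The handle lines up between the guides: its end is at (275,10), and the guide gap runs from 242 to 319 px. The board lies flat on the left. Lowering.

```bash
python3 - <<'E'
from meas import *
servo_line(tw(0,60,38),.12)
for z in (35,33,31,30,29,28,27):
    servo_line(tw(0,60,z),.05); F=ft(); print(z,wt(current_tool_pos()).round(1),F)
    if F[2]>5: break
grip(.45); hold(.2); print(ft()); servo_line(tw(0,60,150),.15)
servo_line(tw(0,60,200),.2); hold(.3); 
PO=[np.pi,0,TR[3]-np.pi]
f=shot("wrist","q1"); H=hsv(f); S=(H[...,1]<140)&(H[...,1]>60)&(H[...,2]>130)
move_pose([.45,-.05,.33],[np.pi,0,0]); shot("side","q2"); shot("top","q3"); print(current_clock())
n_,l,st,ce=cv2.connectedComponentsWithStats(S.astype(np.uint8))
for i in range(1,n_):
    if st[i,4]>800:
        c=cv2.findContours((l==i).astype(np.uint8),0,1)[0][0]; a=cv2.approxPolyDP(c,4,True).reshape(-1,2); print(np.c_[a,[wt(p) for p in plane(f,a,.024)]].round(0).tolist())
a=cv2.imread('pics/q3.png')[130:250,160:280]; b=cv2.imread('pics/q2.png')[145:225,235:355]
cv2.imwrite('pics/fin.png',np.hstack([cv2.resize(x,(400,400),interpolation=cv2.INTER_CUBIC) for x in (a,b)]))
E
```

```text
35 [ 0.2 60.1 35.5] [ 0.8 -0.5 -1.3]
33 [ 0.  60.  33.1] [ 0.1  0.7 -1.2]
31 [-0.1 60.  30.8] [-0.3  0.9 -1.4]
30 [-0.  60.  29.9] [ 0.1 -0.2 -2.1]
29 [-0.  60.  28.9] [ 0.1 -0.3 -2. ]
28 [-0.  59.9 27.9] [ 0.5 -0.7 -1.6]
27 [ 0.1 60.1 27.3] [-0.8 -0.1  1.7]
[ 0.5 -1.  -0.5]
40.3583
[[284.0, 73.0, -104.0, 65.0, 24.0], [265.0, 76.0, -102.0, 49.0, 24.0], [267.0, 214.0, 18.0, 50.0, 24.0], [287.0, 214.0, 18.0, 69.0, 24.0]]
```

View pics/fin.png

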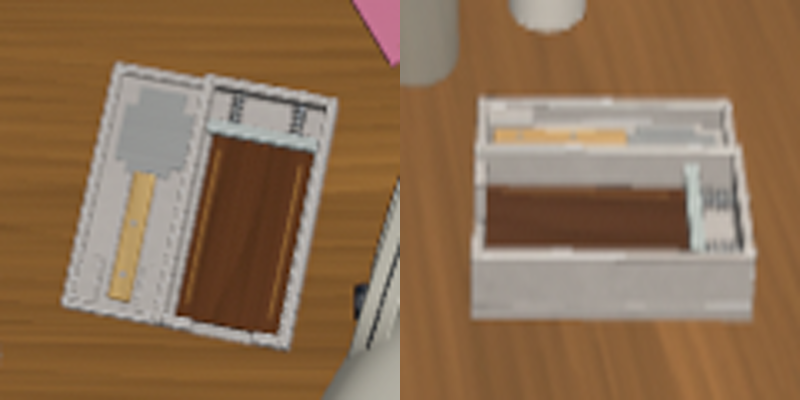

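Both items lie flat in place: the board runs from the wall to the compressed stop, and the server's handle is between the guides. Handing in.

```bash
python3 -c "
from workcell import *
hold(.3); print(job_done())"
```

```text
the job is handed in; nothing more can be done
None
```

The job is handed in, with no verdict returned: by the last camera views the board lies flat between the notched wall and the compressed stop, and the server lies flat in its compartment with the handle between the guides; the mug, canister and bowl were left alone (clock about 41 of 72 s).

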